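# Rotate the stock in a gravity-feed carton rack

### The arm

A 6-joint arm with a two-finger parallel gripper is mounted at the origin on a cart in front of the work surface, level with it; the furniture and walls round the work are solid. World frame = base frame: x ahead of the robot, y to its left, z up, the work surface at z = 0. Lengths are in m, angles in rad, forces in N, time in s.
With the tool pointing down it reaches from about 0.375 to 0.9 m from the base axis. Payload 3.1 kg.
Tool frame: the origin (TCP) lies at the centre of the arm's flange, where the gripper is bolted on; the fingertips stand 182 mm ahead of it and the grasp point (between the pads) lies 164 mm ahead of it; z points along the fingers, y is the line along which they close (so a half turn about z gives the same grasp; the last joint's range is limited). The gripper opens to 87 mm and grips with 3 to 60 N. Pads are 19 mm wide; open, the fingers measure 117 mm over their backs; the gripper's body (75 mm by 190 mm) begins 51 mm behind the grasp point.
Start: joints at [-1.355, 0.527, 1.433, -0, 1.181, -0.178], TCP at [0.24, -0.577, 0.405] pointing down, gripper open.
Joint ranges: [-3.08, 3.08], [-0.75, 2.2], [0.22, 2.44], [-1.43, 4.57], [0, 2.65], [-2.85, 2.85]. Speed limits (rad/s): [2.79, 2.79, 3.14, 3.14, 3.14, 3.14].

### API

Orientations are given as a unit quaternion [x, y, z, w].
In Python, from rig import * gives the robot as it stands.
- The arm moves only by the tool move_arm, never from a script. Its argument "commands" is a list that holds one entry, the list of rows, each a list of 6 numbers: the shift along the tool's x, y, z in units of 40 mm (1.0 is 40 mm), then the turn, a rotation vector about the tool's x, y, z in rad. A call has 1 to 12 rows; each row is the pose to reach, as a shift and turn from the pose commanded when the call began, along the tool's axes at that moment; what a row does not reach only later rows make up. A row lasts 1/8 s, in which the tool goes at most 62.5 mm and 10.7 degrees, less where a joint would pass 70% of its speed; a pose out of reach is approached as far as the arm can. A call with a gripper value outside its range is refused whole. "claw" is the closure, from -1 (fully open) to 1 (shut), so that 0 is half open, set as the call begins (left out, the last holds). The fingers move at their own pace and stop on an object; "squeeze" is the grip in N (left out, the last holds). Time passes only in rows, so rows that repeat a pose let the fingers close. It gives the time, the measured TCP pose, the force, the opening and the grip force at its end, in the units of the state.
- get_obs(): the state, without advancing time (a new reading comes with each control period).
- camera(name): name is "scene" or "top"; returns a dict with "pixels" (480x640x3 uint8, blue, green, red), "range_z" (480x640 float32, m along the optical axis (not along the pixel's ray), 0 where there is no reading), "camera_matrix" (3x3 intrinsics, pixels), "D" ([k1, k2, p1, p2, k3] as OpenCV has them; the pictures are not rectified), "extrinsics" (4x4, takes a point from world to camera coordinates). Camera axes: x right, y up, looking along -z (the intrinsics and any distortion apply to the point x, -y, -z); pixel columns grow to the right and rows downward; lengths in m; the calibration is good to about 2 mm. A picture is of the moment at which its call begins.
- hand_in(): hands the job in; it is judged then, once.
The state is a dict: "time": time; "q": joint angles; "joint_velocities": joint speeds; "joint_torque": joint torques, N m; "position": TCP position; "tool_rot": TCP orientation; "ft_force": force on the tool from outside, world axes, zero at the start; "moment": the same for the moment, N m; "grip_width": finger opening in m; "grip_force": force on a finger pad.
Only numpy, scipy, OpenCV 4.12 (cv2) and the standard library are available. Lean on these libraries where they do the work, as an engineer would, in place of code of your own. Each camera call takes 0.05 s, during which the arm holds its last target. There are 200 camera calls.

### The job

Rotate the carton stock first-in, first-out: take the oldest carton from the low front end of the sloped roller lane, set it down in the white tray the way it stood in the lane, and let the next carton run down to the stop. Then lift the new carton, which stands on its end on the worktop, lay it down on the worktop on its long narrow side, let go of it, take it again from above and put it, still on its long narrow side, into the lane behind the carton left there, so that it runs down against it. Leave the bottles and the flask round about standing where they are.

Things in the scene. Friction and masses are not known exactly. Their poses are not given: they have to be found in the camera images.
- lane: Sloped bed of the fixed aluminium roller rack. Origin: middle of the front stop's inner face at roller-top height, 30 mm above the worktop. x runs up the lane, rising at 0.122 rad (7 degrees); y across; z square to the rollers. Rollers cover x = 0 to 374 mm (three cartons); side rails at y = +-27 mm (inner faces), 14 mm above the rollers. Stop: 4 mm thick, 30 mm high. Far end open.
- lane_load (a point): Middle of the lane on the roller tops, 300 mm up from the stop, axes as the lane: the place to load. From 235 to 385 mm up, lips on the rails flare outward to y = +-37 mm, 25 mm above the rollers. Cartons stand in the lane with their 45 mm thickness across it, length along it, centres 37.5 mm above the rollers; let go, they roll down by themselves in 1 to 2 s.
- oldest_mid (a point): Printed carton, 45 x 115 x 75 mm, about 0.2 kg; the three are alike. Point: its centre; x across the 45 mm thickness (pinch here), y along the 115 mm length, z along the 75 mm height. This is the oldest one: at the low front end of the lane, against the stop.
- second_mid (a point): Printed carton, 45 x 115 x 75 mm, about 0.2 kg; the three are alike. Point: its centre; x across the 45 mm thickness (pinch here), y along the 115 mm length, z along the 75 mm height. This is the next one, directly behind the oldest in the lane; it rolls down to the stop when the oldest is taken.
- fresh_mid (a point): Printed carton, 45 x 115 x 75 mm, about 0.2 kg; the three are alike. Point: its centre; x across the 45 mm thickness (pinch here), y along the 115 mm length, z along the 75 mm height. This is the new one: it stands on one end on the worktop in front of the rack (on the left or right), length upright, 115 mm high, footprint 45 x 75 mm. Tilted by more than 0.58 rad about its thickness it falls over onto its long narrow side when let go.
- tray: White open plastic tray, fixed on the worktop in front of the rack on the side the new carton is not (varies). 100 mm along its x, 170 mm along its y, walls 4 mm thick and 22 mm high, floor 4 mm thick. Origin: centre of its underside. There is clear worktop between the tray and the new carton.
- amber_mid (a point): Bystander: stoppered amber glass reagent bottle, 56 mm across, 109 mm high; the point is half-way up.
- flask_mid (a point): Bystander: glass conical flask, 64 mm across, 114 mm high; the point is half-way up.
- white_mid (a point): Bystander: white plastic screw-cap bottle, 52 mm across, 100 mm high; the point is half-way up.

How it is judged:
By the outcome, as a careful person would: the job done as asked, in the order asked, and still so for the second after the job is handed in, with the robot touching nothing.
It also fails if it takes over 62 s, if anything falls off the work surface, if the arm or the gripper's body presses on something with over 40 N, if the wrist force passes 120 N, or if a joint passes its speed limit or range.

## Working session

There is one attempt and no reset: what is moved stays moved. The work goes in short steps, Python scripts to look and compute and a tool call to move; the robot and the scene stay as the last step left them, time stands still between calls to the robot, and variables do not carry over. Pictures are saved under pics/ and viewed, at most 10 in all, crops included, and the job is handed in when it is done.

Besides the shell and the picture viewer there is one more tool, called after "Request:" in YAML: its name, and indented under it one key for each argument. move_arm: Moves the arm, as the interface text tells. Its arguments: {"type":"object","properties":{"commands":{"type":"array","items":{"type":"array","items":{"type":"array","items":{"type":"number"}}}},"claw":{"type":"number"},"squeeze":{"type":"number"}},"required":["commands"]}

```bash
mkdir -p pics; python3 - <<'E'
from rig import *
import cv2,numpy as np,pickle
d={}
for n in("scene","top"):
    c=camera(n);d[n]=c;cv2.imwrite(f"pics/{n}0.png",c["pixels"]);print(n,c["camera_matrix"].tolist() if hasattr(c["camera_matrix"],'tolist') else c["camera_matrix"],c["D"]);print(np.round(c["extrinsics"],4).tolist())
pickle.dump(d,open("c0.pkl","wb"))
print(get_obs())
E
```

```text
scene [[471.99448292003785, 0.0, 316.9767394582431], [0.0, 471.99448292003785, 239.39590286450118], [0.0, 0.0, 1.0]] [-0.12476097  0.          0.          0.          0.        ]
[[-0.7204, -0.6935, -0.0085, 0.3895], [0.5391, -0.5676, 0.6223, -0.3644], [-0.4363, 0.4437, 0.7828, -0.9329], [0.0, 0.0, 0.0, 1.0]]
top [[533.6858770781704, 0.0, 313.8496990314489], [0.0, 533.6858770781704, 242.44653538797866], [0.0, 0.0, 1.0]] [-0.14253482  0.          0.          0.          0.        ]
[[0.0219, -0.9997, -0.0142, -0.022], [0.9901, 0.0198, 0.1387, -0.5606], [-0.1384, -0.0172, 0.9902, -1.1978], [0.0, 0.0, 0.0, 1.0]]
{'time': 0.1, 'q': array([-1.35449115e+00,  5.28383034e-01,  1.43377600e+00,  2.29659835e-05,
        1.18138587e+00, -1.78456113e-01]), 'joint_velocities': array([ 1.23418291e-05, -1.53440324e-03, -3.70588253e-03, -4.78123494e-04,
        2.50594333e-03, -6.83406828e-04]), 'joint_torque': array([-5.09291967e-04, -4.40985990e+01, -1.77150911e+01,  6.35419716e-02,
        5.34171530e-02, -5.64741504e-05]), 'position': array([ 0.2403556 , -0.57660342,  0.40386251]), 'tool_rot': array([ 9.80583990e-01,  1.96097132e-01, -7.85441598e-06, -9.76148078e-04]), 'ft_force': array([-0.20434274, -0.29187075, -0.28747269]), 'moment': array([-0.00101271, -0.01398419, -0.01813136]), 'grip_force': 0.0, 'grip_width': 0.08709543496285012}
```

View pics/scene0.png

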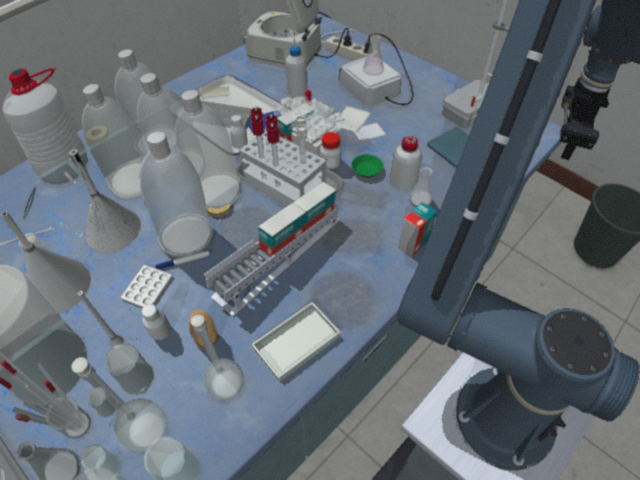

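View pics/top0.png

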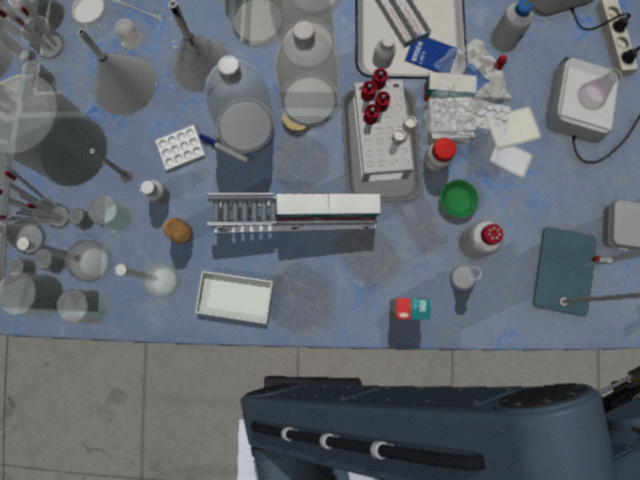

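The lane runs leftward in the top view, with rails at (210–378, 195–230). The low stop is at about (378, 210), with two cartons at columns 276–380. The tray is at about (235, 298), the fresh carton at about (413, 308) with its top face facing up, and the flask at about (463, 280).

```bash
cat >h.py <<'E'
import numpy as np,cv2
def cloud(c):
    K=np.array(c["camera_matrix"]);D=np.array(c["D"]);T=np.array(c["extrinsics"])
    v,u=np.mgrid[0:480,0:640]
    p=cv2.undistortPoints(np.stack([u,v],-1).reshape(-1,1,2).astype(float),K,D).reshape(480,640,2)
    z=c["range_z"].astype(float)
    P=np.stack([p[...,0]*z,-p[...,1]*z,-z],-1)
    W=(P-T[:3,3])@T[:3,:3]; W[z==0]=np.nan
    return W
def rect(m,W):
    # min-area rect in world xy
    P=W[m][:,:2].astype(np.float32)
    return cv2.minAreaRect(P*1000)
E
python3 - <<'E'
import pickle,numpy as np,cv2
from h import *
d=pickle.load(open("c0.pkl","rb"));W=cloud(d["top"])
for n,(u0,u1,v0,v1) in dict(lane=(200,390,185,240),fresh=(385,440,285,330),tray=(190,280,265,330)).items():
    S=W[v0:v1,u0:u1]
    for lo,hi in ((.005,.015),(.015,.03),(.03,.06),(.06,.09),(.095,.11),(.11,.16)):
        m=(S[...,2]>lo)&(S[...,2]<hi)
        if m.sum()>20: print(n,lo,m.sum(),rect(m,S),np.median(S[m],0).round(4))
for u,v in [(285,210),(300,205),(320,205),(335,205),(350,205),(370,205),(240,194),(215,194),(270,194),(240,210),(395,308),(405,308),(415,308),(425,308),(463,275),(489,234),(178,230),(160,280)]: print(u,v,W[v,u].round(4))
im=d["top"]["pixels"]
a=cv2.resize(im[180:245,200:390],None,fx=4,fy=4,interpolation=2)
b=cv2.resize(im[265:330,190:285],None,fx=4,fy=4,interpolation=2);e=cv2.resize(im[265:330,385:480],None,fx=4,fy=4,interpolation=2)
cv2.imwrite("pics/crop.png",np.vstack([a,np.hstack([b,e])]))
E
```

```text
lane 0.005 540 ((639.141845703125, 38.53570556640625), (132.7737274169922, 454.4420471191406), 1.1695219278335571) [0.6027 0.0265 0.0068]
lane 0.015 145 ((648.0377197265625, 14.757797241210938), (104.63180541992188, 405.08306884765625), 2.5975160598754883) [ 0.6111 -0.1174  0.0219]
lane 0.03 864 ((627.2310180664062, 41.56744384765625), (68.37548065185547, 390.8276672363281), 2.7944705486297607) [0.613  0.0387 0.053 ]
lane 0.06 1606 ((634.2794189453125, 41.077545166015625), (74.39652252197266, 387.8414001464844), 3.4707601070404053) [0.6219 0.1473 0.0702]
lane 0.095 671 ((628.1896362304688, 37.426666259765625), (74.27863311767578, 387.5574035644531), 1.2976099252700806) [ 0.636  -0.116   0.1056]
lane 0.11 1668 ((636.0596923828125, -33.38201904296875), (45.54119110107422, 214.57359313964844), 2.710066556930542) [ 0.6344 -0.0106  0.1204]
fresh 0.005 36 ((417.09649658203125, -245.53761291503906), (103.41471862792969, 125.64926147460938), 0.9256001710891724) [ 0.4215 -0.2165  0.0067]
fresh 0.03 30 ((410.89141845703125, -190.92465209960938), (40.7717170715332, 0.9296849370002747), 0.663694
[... 646 characters left out ...]
75.30709838867188), (172.76895141601562, 100.73458099365234), 83.35672760009766) [0.4332 0.1792 0.0206]
285 210 [0.6187 0.0525 0.1262]
300 205 [0.6308 0.0202 0.1243]
320 205 [ 0.6327 -0.0233  0.1191]
335 205 [ 0.6353 -0.0563  0.1101]
350 205 [ 0.6356 -0.0893  0.1116]
370 205 [ 0.6385 -0.1342  0.1023]
240 194 [0.6614 0.1585 0.0889]
215 194 [0.6592 0.2146 0.0947]
270 194 [0.664  0.091  0.0823]
240 210 [6.422e-01 1.711e-01 1.000e-04]
395 308 [ 0.4122 -0.191   0.0977]
405 308 [ 0.4123 -0.2102  0.1148]
415 308 [ 0.4126 -0.2319  0.1146]
425 308 [ 0.4129 -0.2538  0.1131]
463 275 [ 0.489  -0.3488  0.071 ]
489 234 [ 0.57   -0.3836  0.1569]
178 230 [0.5754 0.295  0.0941]
160 280 [0.463  0.3355 0.0754]
```

View pics/crop.png

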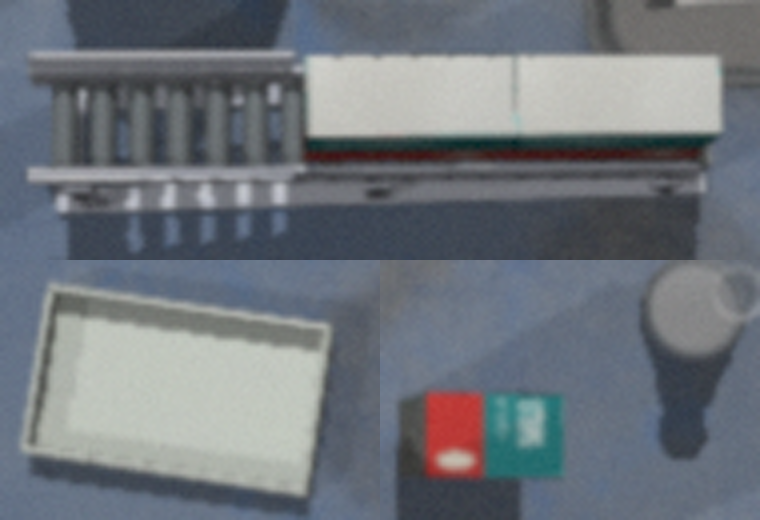

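```bash
cat >>h.py <<'E'
from scipy.spatial.transform import Rotation as R
def toolR(yaw,tilt=0.):
    # tool y at 'yaw' in world xy, z down; then tilt about tool y (positive leans fingers... see R)
    y=np.array([np.cos(yaw),np.sin(yaw),0]);z=np.array([0,0,-1.])
    M=R.from_matrix(np.stack([np.cross(y,z),y,z],1))
    return M*R.from_rotvec([0,tilt,0])
def row(pos,Rt,g,off=.164):
    """shift/turn to bring the grasp point to g with orientation Rt"""
    R0=R.from_quat(Rt0) if (Rt0:=Rt[0]) is not None else None
def go(obs,targets):
    R0=R.from_quat(obs["tool_rot"]);p0=np.array(obs["position"])
    for g,Rt in targets:
        tcp=np.array(g)-Rt.apply([0,0,.164])
        print(np.round(np.r_[R0.inv().apply(tcp-p0)/.04,(R0.inv()*Rt).as_rotvec()],3).tolist(),"tcp",tcp.round(3))
def grasp(obs): return np.array(obs["position"])+R.from_quat(obs["tool_rot"]).apply([0,0,.164])
E
sed -i '/^def row/,/^    R0=R.from_quat(Rt0)/d' h.py
python3 - <<'E'
import pickle,numpy as np,cv2
from h import *
from rig import get_obs
d=pickle.load(open("c0.pkl","rb"));W=cloud(d["top"])
S=W[185:240,270:390];m=(S[...,2]>.095)&(S[...,1]<.075)&(S[...,0]<.68)
P=S[m]
A=np.c_[P[:,:2],np.ones(len(P))];w=np.ones(len(P),bool)
for _ in range(8):
    k=np.linalg.lstsq(A[w],P[w,2],rcond=None)[0];w=abs(A@k-P[:,2])<.005
print("plane",k,w.sum());P=P[w];r=cv2.minAreaRect((P[:,:2]*1000).astype(np.float32));print(r)
# seam & ends using the fitted plane
K,D,T=[np.array(d["top"][q]) for q in("camera_matrix","D","extrinsics")]
C=-T[:3,:3].T@T[:3,3]
for u,v in[(328.8,206),(380.4,194),(380.2,212.5),(276.3,194.5),(277,214)]:
    x,y=cv2.undistortPoints(np.array([[[u,v]]],float),K,D)[0,0]
    ray=T[:3,:3].T@[x,-y,-1]
    t=(k[0]*C[0]+k[1]*C[1]+k[2]-C[2])/(ray[2]-k[0]*ray[0]-k[1]*ray[1]);print(u,v,(C+t*ray).round(4))
for y0 in np.arange(-.3,.35,.05):
    for x0 in (.5,.55,.69,.73,.77):
        q=W[(W[...,0]>x0)&(W[...,0]<x0+.04)&(W[...,1]>y0)&(W[...,1]<y0+.05)][:,2]
        if len(q) and np.percentile(q,97)>.03: print(round(y0,2),x0,np.percentile(q,97).round(3),end=' | ')
print()
print(toolR(.047,.1).apply([0,0,1]))
E
```

```text
plane [-0.00081183  0.11947156  0.12269775] 2057
((636.4589233398438, -41.543426513671875), (45.54113006591797, 228.4219207763672), 2.7182841300964355)
328.8 206 [ 0.6313 -0.0426  0.1171]
380.4 194 [ 0.6638 -0.1572  0.1034]
380.2 212.5 [ 0.6218 -0.1569  0.1035]
276.3 194.5 [0.6518 0.0722 0.1308]
277 214 [0.6087 0.0692 0.1305]
-0.3 0.73 0.097 | -0.3 0.77 0.099 | -0.25 0.69 0.083 | -0.25 0.73 0.089 | -0.25 0.77 0.205 | -0.2 0.69 0.088 | -0.2 0.73 0.204 | -0.2 0.77 0.206 | -0.15 0.69 0.088 | -0.15 0.73 0.089 | -0.15 0.77 0.213 | 0.1 0.77 0.249 | 0.15 0.77 0.257 | 0.2 0.55 0.098 | 0.2 0.77 0.202 | 0.25 0.55 0.106 | 0.3 0.5 0.051 | 0.3 0.55 0.11 | 
[-0.00469044  0.09972317 -0.99500417]
```

```bash
python3 - <<'E'
from h import *
from rig import get_obs
o=get_obs();Rt=toolR(.0474,.122)
g=np.array([.639,-.096,.0866]);n=np.array([.0058,-.1218,.9925])
go(o,[(g+n*.11,Rt),(g,Rt)])
E
```

```text
[13.536, -6.472, 1.15, 0.073, 0.105, -1.222] tcp [ 0.641 -0.129  0.359]
[13.649, -6.782, 3.88, 0.073, 0.105, -1.222] tcp [ 0.64  -0.116  0.249]
```

Request:
move_arm:
  commands:
    - [[13.536, -6.472, 1.15, 0.073, 0.105, -1.222], [13.536, -6.472, 1.15, 0.073, 0.105, -1.222], [13.536, -6.472, 1.15, 0.073, 0.105, -1.222], [13.536, -6.472, 1.15, 0.073, 0.105, -1.222], [13.536, -6.472, 1.15, 0.073, 0.105, -1.222], [13.536, -6.472, 1.15, 0.073, 0.105, -1.222], [13.536, -6.472, 1.15, 0.073, 0.105, -1.222], [13.536, -6.472, 1.15, 0.073, 0.105, -1.222], [13.536, -6.472, 1.15, 0.073, 0.105, -1.222], [13.536, -6.472, 1.15, 0.073, 0.105, -1.222], [13.536, -6.472, 1.15, 0.073, 0.105, -1.222], [13.536, -6.472, 1.15, 0.073, 0.105, -1.222]]
  claw: -1

```text
time: 1.6
position: [0.6402, -0.1299, 0.3582]
tool_rot: [0.689, 0.723, 0.041, -0.044]
ft_force: [0.6, -1.1, 0.2]
grip_width: 0.087
grip_force: 0.0
```

```bash
python3 - <<'E'
from h import *
from rig import get_obs
o=get_obs();Rt=toolR(.0474,.122)
g=np.array([.639,-.096,.0866]);n=np.array([.0058,-.1218,.9925])
print(o['time'],o['q'].round(3),grasp(o).round(4),o["ft_force"])
go(o,[(g+n*.05,Rt),(g,Rt)])
E
```

```text
1.6 [-0.392  0.623  1.392  0.117  1.182 -0.487] [ 0.639  -0.1102  0.1954] [ 0.59624129 -1.05221641  0.21266133]
[0.017, 0.013, 1.493, -0.001, 0.002, 0.0] tcp [ 0.64  -0.122  0.299]
[0.02, 0.014, 2.743, -0.001, 0.002, 0.0] tcp [ 0.64  -0.116  0.249]
```

Request:
move_arm:
  commands:
    - [[0.01, 0.01, 0.7, 0, 0.002, 0], [0.015, 0.013, 1.4, 0, 0.002, 0], [0.02, 0.014, 2.0, 0, 0.002, 0], [0.02, 0.014, 2.45, 0, 0.002, 0], [0.02, 0.014, 2.74, 0, 0.002, 0], [0.02, 0.014, 2.74, 0, 0.002, 0], [0.02, 0.014, 2.74, 0, 0.002, 0]]

```text
time: 2.48
position: [0.6409, -0.116, 0.2508]
tool_rot: [0.689, 0.722, 0.043, -0.043]
ft_force: [-0.4, -0.1, 0.1]
grip_width: 0.0868
grip_force: 0.0
```

Request:
move_arm:
  commands:
    - [[0, 0, 0, 0, 0, 0], [0, 0, 0, 0, 0, 0], [0, 0, 0, 0, 0, 0], [0, 0, 0, 0, 0, 0], [0, 0, 0, 0, 0, 0], [0, 0, 0, 0, 0, 0]]
  claw: 1
  squeeze: 20

```text
time: 3.22
position: [0.641, -0.1157, 0.2502]
tool_rot: [0.689, 0.722, 0.043, -0.043]
ft_force: [2.4, 1.2, 0.6]
grip_width: 0.0446
grip_force: 20.0
```

```bash
python3 - <<'E'
from h import *
from rig import *
o=get_obs();print(o['time'],grasp(o).round(4),o["ft_force"].round(1),o['grip_width'],o['grip_force'])
n=np.array([.0058,-.1218,.9925]);g=grasp(o)
go(o,[(g+n*.12,toolR(.0474,.122))])
E
```

```text
3.225 [ 0.6404 -0.0958  0.0875] [2.4 1.2 0.6] 0.0445616633543879 19.972189291147515
[-0.002, 0.014, -3.0, 0.002, 0.0, 0.0] tcp [ 0.642 -0.13   0.369]
```

Request:
move_arm:
  commands:
    - [[0, 0, -0.15, 0, 0, 0], [0, 0.01, -0.4, 0, 0, 0], [0, 0.01, -0.75, 0, 0, 0], [0, 0.01, -1.1, 0, 0, 0], [0, 0.01, -1.5, 0, 0, 0], [0, 0.01, -1.9, 0, 0, 0], [0, 0.01, -2.3, 0, 0, 0], [0, 0.01, -2.7, 0, 0, 0], [0, 0.01, -3.0, 0, 0, 0], [0, 0.01, -3.0, 0, 0, 0]]

```text
time: 4.47
position: [0.6419, -0.1305, 0.3705]
tool_rot: [0.689, 0.722, 0.043, -0.043]
ft_force: [-0.6, -0.2, -1.4]
grip_width: 0.0448
grip_force: 20.0
```

```bash
python3 - <<'E'
from h import *
from rig import *
o=get_obs();print(o['time'],grasp(o).round(4),o["ft_force"].round(1),o['grip_width'],o['grip_force'])
Rt=toolR(-.124,0);c=np.array([.4314,.1753,0])
go(o,[((.53,-.06,.2),toolR(-.03,.08)),(c+[0,0,.15],Rt),(c+[0,0,.0575],Rt)])
E
```

```text
4.475 [ 0.6414 -0.1107  0.2077] [-0.6 -0.2 -1.4] 0.04475188842191981 19.969497319834772
[1.536, -2.737, 0.356, -0.005, -0.041, 0.077] tcp [ 0.53  -0.073  0.363]
[7.66, -4.899, 2.34, -0.008, -0.121, 0.171] tcp [0.431 0.175 0.314]
[7.381, -4.906, 4.636, -0.008, -0.121, 0.171] tcp [0.431 0.175 0.222]
```

Request:
move_arm:
  commands:
    - [[0.3, -0.6, 0.05, 0, -0.01, 0.02], [0.8, -1.5, 0.2, 0, -0.02, 0.04], [1.54, -2.6, 0.36, -0.005, -0.04, 0.08], [2.6, -3.1, 0.7, -0.005, -0.06, 0.1], [3.7, -3.5, 1.0, -0.006, -0.08, 0.12], [4.8, -3.9, 1.4, -0.007, -0.1, 0.14], [5.9, -4.3, 1.8, -0.008, -0.11, 0.16], [6.8, -4.6, 2.1, -0.008, -0.12, 0.17], [7.4, -4.8, 2.3, -0.008, -0.121, 0.171], [7.66, -4.9, 2.34, -0.008, -0.121, 0.171], [7.66, -4.9, 2.34, -0.008, -0.121, 0.171]]

```text
time: 5.85
position: [0.4308, 0.1758, 0.3134]
tool_rot: [0.749, 0.663, -0.001, -0.001]
ft_force: [0.4, -0.7, -1.2]
grip_width: 0.045
grip_force: 20.0
```

```bash
python3 - <<'E'
from h import *
from rig import *
import pickle
o=get_obs();print(o['time'],grasp(o).round(4),o["ft_force"].round(1),o['grip_width'],o['grip_force'])
c=camera("scene");t=camera("top");pickle.dump((c,t),open("c1.pkl","wb"));a=cv2.resize(c["pixels"][150:400,180:380],None,fx=2,fy=2);b=cv2.resize(t["pixels"][150:350,140:440],None,fx=1.3,fy=1.3)
a=cv2.resize(a,(400,500));b=cv2.copyMakeBorder(b,0,240,0,0,0);cv2.imwrite("pics/p1.png",np.hstack([a,b[:500,:390]]))
Rt=toolR(-.124,0);c=np.array([.4314,.1753,0])
go(o,[(c+[0,0,.07],Rt),(c+[0,0,.0575],Rt)])
E
```

```text
5.85 [0.4304 0.1759 0.1494] [ 0.4 -0.7 -1.2] 0.045031589959681 19.970123736129608
[-0.012, 0.021, 1.985, -0.002, -0.0, 0.002] tcp [0.431 0.175 0.234]
[-0.012, 0.022, 2.297, -0.002, -0.0, 0.002] tcp [0.431 0.175 0.222]
```

View pics/p1.png

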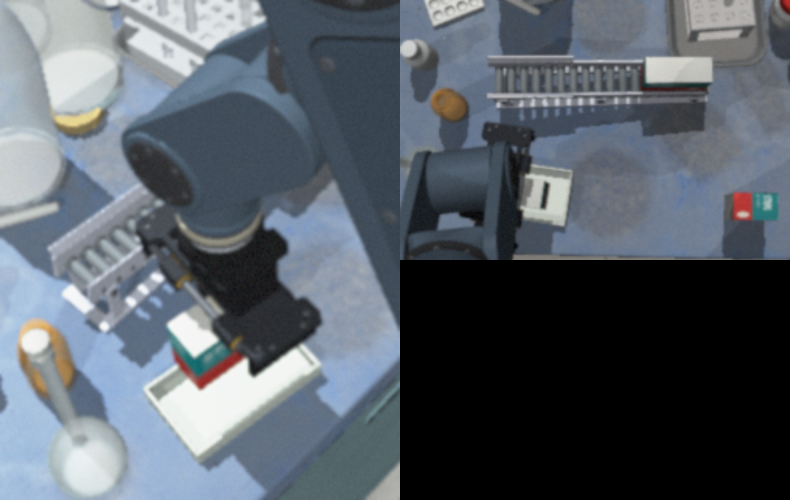

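The second carton has run down to the stop (top view, combined-image (678, 72)). The oldest hangs level over the tray at about (205, 345). Lowering it now.

Request:
move_arm:
  commands:
    - [[0, 0.01, 0.5, 0, 0, 0], [-0.01, 0.02, 1.1, 0, 0, 0], [-0.01, 0.02, 1.6, 0, 0, 0], [-0.01, 0.02, 2.0, 0, 0, 0], [-0.01, 0.02, 2.2, 0, 0, 0], [-0.01, 0.02, 2.28, 0, 0, 0], [-0.01, 0.02, 2.3, 0, 0, 0], [-0.01, 0.02, 2.3, 0, 0, 0]]

```text
time: 6.95
position: [0.4316, 0.1751, 0.2219]
tool_rot: [0.749, 0.662, -0.0, -0.001]
ft_force: [-1.0, 0.9, -1.4]
grip_width: 0.0449
grip_force: 20.0
```

Still in the air (Fz −1.4), so I'll lower it a little further.

Request:
move_arm:
  commands:
    - [[0, 0, 0.03, 0, 0, 0], [0, 0, 0.06, 0, 0, 0], [0, 0, 0.06, 0, 0, 0]]

```text
time: 7.32
position: [0.4314, 0.1752, 0.219]
tool_rot: [0.749, 0.662, -0.0, -0.001]
ft_force: [-0.6, 0.2, -1.5]
grip_width: 0.0447
grip_force: 20.0
```

Request:
move_arm:
  commands:
    - [[0, 0, 0.03, 0, 0, 0], [0, 0, 0.06, 0, 0, 0], [0, 0, 0.06, 0, 0, 0]]

```text
time: 7.7
position: [0.4313, 0.1752, 0.2186]
tool_rot: [0.749, 0.662, 0.0, -0.0]
ft_force: [-3.1, -0.7, 19.3]
grip_width: 0.0454
grip_force: 20.0
```

Request:
move_arm:
  commands:
    - [[0, 0, -0.05, 0, 0, 0], [0, 0, -0.05, 0, 0, 0], [0, 0, -0.05, 0, 0, 0], [0, 0, -0.05, 0, 0, 0], [0, 0, -0.3, 0, 0, 0], [0, 0, -0.8, 0, 0, 0], [0, 0, -1.6, 0, 0, 0], [0, 0, -2.6, 0, 0, 0], [0, 0, -3.4, 0, 0, 0]]
  claw: -1

```text
time: 8.82
position: [0.4315, 0.175, 0.3546]
tool_rot: [0.749, 0.662, 0.0, -0.001]
ft_force: [0.8, 0.7, 0.7]
grip_width: 0.0871
grip_force: 0.0
```

```bash
python3 - <<'E'
from h import *
from rig import *
import pickle
o=get_obs();print(o['time'],o['q'].round(3),grasp(o).round(4),o["ft_force"].round(1),o['grip_width'],o['grip_force'])
f=np.array([.4126,-.2277,0])
for t in (-.5,-.35,0,.35): go(o,[(f+[0,0,.18],toolR(.014,t)),(f+[0,0,.085],toolR(.014,t))]);print(toolR(.014,t).apply([0,0,1]).round(2))
E
```

```text
8.825 [0.144 0.394 1.875 0.002 0.873 0.267] [0.4314 0.1752 0.1906] [0.8 0.7 0.7] 0.0870984259200371 0.0
[-8.103, 0.502, 0.759, -0.035, -0.5, -0.135] tcp [ 0.411 -0.149  0.324]
[-8.105, 0.504, 3.134, -0.035, -0.5, -0.135] tcp [ 0.411 -0.149  0.229]
[ 0.01 -0.48 -0.88]
[-8.657, 0.579, 0.505, -0.025, -0.35, -0.136] tcp [ 0.412 -0.171  0.334]
[-8.659, 0.581, 2.88, -0.025, -0.35, -0.136] tcp [ 0.412 -0.171  0.239]
[ 0.   -0.34 -0.94]
[-10.049, 0.772, 0.255, -0.001, -0.001, -0.138] tcp [ 0.413 -0.228  0.344]
[-10.051, 0.773, 2.63, -0.001, -0.001, -0.138] tcp [ 0.413 -0.228  0.249]
[ 0.  0. -1.]
[-11.442, 0.964, 0.502, 0.023, 0.348, -0.136] tcp [ 0.413 -0.284  0.334]
[-11.444, 0.966, 2.877, 0.023, 0.348, -0.136] tcp [ 0.413 -0.284  0.239]
[-0.    0.34 -0.94]
```

```bash
python3 - <<'E'
from h import *
from rig import *
o=get_obs()
f=np.array([.4126,-.2277,0]);T=toolR(.014,-.45)
go(o,[(f+[0,0,.19],T),(f+[0,0,.085],T)])
E
```

```text
[-8.283, 0.527, 0.415, -0.032, -0.45, -0.135] tcp [ 0.412 -0.156  0.338]
[-8.285, 0.529, 3.04, -0.032, -0.45, -0.135] tcp [ 0.412 -0.156  0.233]
```

Request:
move_arm:
  commands:
    - [[-1, 0.05, 0, 0, -0.05, -0.02], [-2.4, 0.15, 0.05, -0.01, -0.12, -0.04], [-3.9, 0.25, 0.15, -0.015, -0.2, -0.06], [-5.4, 0.35, 0.25, -0.02, -0.3, -0.09], [-6.8, 0.45, 0.35, -0.03, -0.38, -0.11], [-7.8, 0.5, 0.4, -0.032, -0.44, -0.13], [-8.28, 0.53, 0.42, -0.032, -0.45, -0.135], [-8.28, 0.53, 0.42, -0.032, -0.45, -0.135], [-8.28, 0.53, 1.2, -0.032, -0.45, -0.135], [-8.28, 0.53, 2.0, -0.032, -0.45, -0.135], [-8.28, 0.53, 2.7, -0.032, -0.45, -0.135], [-8.28, 0.53, 3.04, -0.032, -0.45, -0.135]]

```text
time: 10.32
position: [0.4115, -0.155, 0.2298]
tool_rot: [0.684, 0.695, -0.157, 0.158]
ft_force: [-1.1, 0.2, -0.6]
grip_width: 0.0865
grip_force: 0.0
```

Request:
move_arm:
  commands:
    - [[0, 0, 0, 0, 0, 0], [0, 0, 0, 0, 0, 0]]

```text
time: 10.58
position: [0.4119, -0.1557, 0.2314]
tool_rot: [0.684, 0.694, -0.157, 0.159]
ft_force: [0.9, 0.5, 0.0]
grip_width: 0.0872
grip_force: 0.0
```

```bash
python3 - <<'E'
from h import *
from rig import *
o=get_obs();print(o['time'],o['q'].round(3),grasp(o).round(4),o["ft_force"].round(1),o['grip_width'],o['grip_force'])
f=np.array([.4126,-.2277,0]);T=toolR(.014,-.45)
go(o,[(f+[0,0,.085],T)])
E
```

```text
10.575 [-0.508  0.639  2.076 -1.138  0.429  0.531] [ 0.4129 -0.2271  0.0838] [0.9 0.5 0. ] 0.08719656891524966 0.0
[-0.029, -0.008, -0.021, 0.0, 0.0, 0.001] tcp [ 0.412 -0.156  0.233]
```

Request:
move_arm:
  commands:
    - [[0, 0, 0, 0, 0, 0], [0, 0, 0, 0, 0, 0], [0, 0, 0, 0, 0, 0], [0, 0, 0, 0, 0, 0], [0, 0, 0, 0, 0, 0], [0, 0, 0, 0, 0, 0]]
  claw: 1
  squeeze: 35

```text
time: 11.32
position: [0.4118, -0.1562, 0.2308]
tool_rot: [0.684, 0.694, -0.157, 0.159]
ft_force: [0.4, 0.4, 1.0]
grip_width: 0.0448
grip_force: 34.9
```

```bash
python3 - <<'E'
from h import *
from rig import *
o=get_obs();print(o['time'],o['q'].round(3),grasp(o).round(4),o["ft_force"].round(1),o['grip_width'],o['grip_force'])
f=grasp(o)
go(o,[(f+[0,0,.05],toolR(.014,-.45)),((.44,-.12,.17),toolR(.007,-.1)),((.46,-.06,.17),toolR(.0,.35))])
E
```

```text
11.325 [-0.51   0.64   2.076 -1.139  0.428  0.532] [ 0.4128 -0.2275  0.0831] [0.4 0.4 1. ] 0.04481526553164914 34.90843364037573
[-0.543, -0.002, -1.126, -0.0, -0.0, 0.0] tcp [ 0.412 -0.156  0.281]
[0.062, 0.719, -2.872, 0.001, 0.35, 0.007] tcp [ 0.44  -0.104  0.333]
[-0.129, 1.217, -2.527, 0.0, 0.8, 0.015] tcp [ 0.46  -0.116  0.324]
```

Request:
move_arm:
  commands:
    - [[-0.1, 0, -0.2, 0, 0, 0], [-0.3, 0, -0.6, 0, 0, 0], [-0.54, 0, -1.12, 0, 0, 0], [-0.5, 0.1, -1.6, 0, 0.08, 0], [-0.35, 0.3, -2.1, 0, 0.16, 0.003], [-0.15, 0.5, -2.5, 0, 0.25, 0.005], [0.06, 0.72, -2.87, 0, 0.35, 0.007], [0, 0.85, -2.8, 0, 0.45, 0.01], [0, 1.0, -2.7, 0, 0.55, 0.012], [-0.05, 1.1, -2.6, 0, 0.65, 0.014], [-0.13, 1.22, -2.53, 0, 0.75, 0.015], [-0.13, 1.22, -2.53, 0, 0.8, 0.015]]

```text
time: 12.82
position: [0.4601, -0.1167, 0.3236]
tool_rot: [0.697, 0.696, 0.124, -0.124]
ft_force: [-0.9, -0.2, -0.9]
grip_width: 0.0449
grip_force: 34.9
```

```bash
python3 - <<'E'
from h import *
from rig import *
o=get_obs();print(o['time'],o['q'].round(3),grasp(o).round(4),o["ft_force"].round(1),o['grip_width'],o['grip_force'])
g=np.array((.47,-.06,.15))
go(o,[(g,toolR(0,.35)),(g,toolR(.0,.7)),(g,toolR(.0,1.1)),(g-[0,0,.08],toolR(.0,1.1))])
E
```

```text
12.825 [-0.563  0.484  1.861  0.349  1.019 -0.779] [ 0.46   -0.0601  0.1696] [-0.9 -0.2 -0.9] 0.04487019742872888 34.90840322803706
[-0.158, 0.248, 0.462, -0.0, -0.002, -0.001] tcp [ 0.47  -0.116  0.304]
[-1.564, 0.249, 0.707, -0.0, 0.348, -0.001] tcp [ 0.47  -0.166  0.275]
[-2.955, 0.251, 1.556, 0.0, 0.748, -0.001] tcp [ 0.47  -0.206  0.224]
[-3.644, 0.253, 3.434, 0.0, 0.748, -0.001] tcp [ 0.47  -0.206  0.144]
```

Request:
move_arm:
  commands:
    - [[-0.3, 0.12, 0.45, 0, 0.06, 0], [-0.7, 0.2, 0.55, 0, 0.15, 0], [-1.15, 0.25, 0.6, 0, 0.25, 0], [-1.56, 0.25, 0.71, 0, 0.35, 0], [-1.95, 0.25, 0.87, 0, 0.45, 0], [-2.3, 0.25, 1.06, 0, 0.55, 0], [-2.65, 0.25, 1.3, 0, 0.65, 0], [-2.95, 0.25, 1.56, 0, 0.75, 0], [-2.95, 0.25, 1.56, 0, 0.75, 0], [-2.95, 0.25, 1.56, 0, 0.75, 0]]

```text
time: 14.08
position: [0.4699, -0.2054, 0.2251]
tool_rot: [0.603, 0.603, 0.369, -0.369]
ft_force: [0.0, 0.1, -2.2]
grip_width: 0.0448
grip_force: 34.9
```

```bash
python3 - <<'E'
from h import *
from rig import *
o=get_obs();print(o['time'],o['q'].round(3),grasp(o).round(4),o["ft_force"].round(1),o['grip_width'],o['grip_force'])
c=camera("scene");t=camera("top");a=c["pixels"][150:400,200:480];b=t["pixels"][150:350,200:480]
cv2.imwrite("pics/p2.png",np.hstack([cv2.resize(a,(400,357)),cv2.resize(b,(400,357))]))
g=np.array((.47,-.06,.15))
go(o,[(g-[0,0,.09],toolR(.0,1.12)),(g-[0,0,.112],toolR(.0,1.12))])
E
```

```text
14.075 [-0.788  0.83   1.727  0.679  1.539 -1.171] [ 0.4699 -0.0593  0.1505] [ 0.   0.1 -2.2] 0.04481504527596241 34.90785899804905
[-2.11, 0.004, 1.015, 0.0, 0.021, -0.001] tcp [ 0.47  -0.208  0.131]
[-2.6, 0.004, 1.265, 0.0, 0.021, -0.001] tcp [ 0.47  -0.208  0.109]
```

View pics/p2.png

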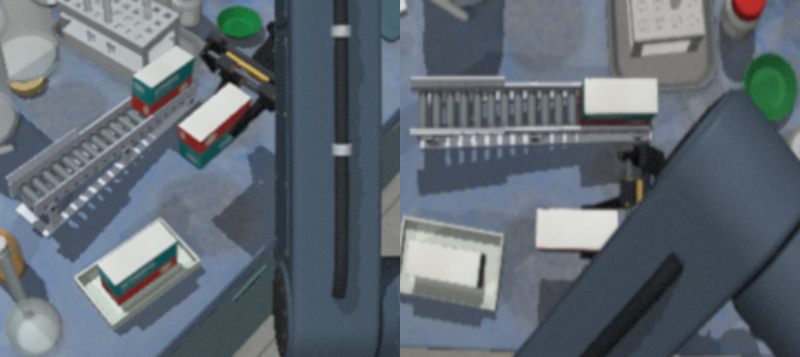

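The oldest carton stands in the tray at about (140, 265) in the left picture. The fresh carton is held lying level at about (215, 125), clear of the lane. Lowering it.

Request:
move_arm:
  commands:
    - [[-0.4, 0, 0.2, 0, 0.02, 0], [-0.9, 0, 0.45, 0, 0.02, 0], [-1.4, 0, 0.67, 0, 0.02, 0], [-1.8, 0, 0.87, 0, 0.02, 0], [-2.1, 0, 1.01, 0, 0.02, 0], [-2.3, 0, 1.11, 0, 0.02, 0], [-2.4, 0, 1.16, 0, 0.02, 0], [-2.48, 0, 1.2, 0, 0.02, 0], [-2.52, 0, 1.22, 0, 0.02, 0], [-2.52, 0, 1.22, 0, 0.02, 0]]

```text
time: 15.42
position: [0.47, -0.2078, 0.1133]
tool_rot: [0.599, 0.599, 0.376, -0.375]
ft_force: [0.5, -0.5, -1.8]
grip_width: 0.0448
grip_force: 34.9
```

```bash
python3 - <<'E'
from h import *
from rig import *
o=get_obs();print(o['time'],o['q'].round(3),grasp(o).round(4),o["ft_force"].round(1),o['moment'].round(2))
g=grasp(o)
go(o,[(g-[0,0,.002],toolR(.0,1.12))])
E
```

```text
15.425 [-0.793  1.04   1.696  0.693  1.423 -1.287] [ 0.4701 -0.0602  0.0418] [ 0.5 -0.5 -1.8] [-0.82 -0.06  0.  ]
[-0.045, 0.002, 0.022, 0.001, -0.0, -0.0] tcp [ 0.47  -0.208  0.111]
```

Request:
move_arm:
  commands:
    - [[-0.03, 0, 0.015, 0, 0, 0], [-0.06, 0, 0.03, 0, 0, 0], [-0.08, 0, 0.04, 0, 0, 0], [-0.08, 0, 0.04, 0, 0, 0]]

```text
time: 15.92
position: [0.4699, -0.2078, 0.1094]
tool_rot: [0.599, 0.599, 0.376, -0.376]
ft_force: [0.5, 0.4, -1.8]
grip_width: 0.0449
grip_force: 34.9
```

Request:
move_arm:
  commands:
    - [[-0.03, 0, 0.015, 0, 0, 0], [-0.045, 0, 0.02, 0, 0, 0], [-0.045, 0, 0.02, 0, 0, 0]]

```text
time: 16.3
position: [0.4698, -0.208, 0.1087]
tool_rot: [0.599, 0.598, 0.377, -0.376]
ft_force: [-0.1, -3.0, 6.9]
grip_width: 0.0447
grip_force: 34.9
```

Request:
move_arm:
  commands:
    - [[0, 0, 0, 0, 0, 0], [0, 0, 0, 0, 0, 0], [0, 0, 0, 0, 0, 0], [0, 0, 0, 0, 0, 0]]
  claw: -1

```text
time: 16.8
position: [0.4699, -0.2077, 0.1074]
tool_rot: [0.599, 0.599, 0.376, -0.376]
ft_force: [0.6, -0.2, 0.2]
grip_width: 0.0768
grip_force: 0.0
```

```bash
python3 - <<'E'
from h import *
from rig import *
o=get_obs();print(o['time'],o['q'].round(3),grasp(o).round(4),o["ft_force"].round(1),o['grip_width'])
g=grasp(o)
go(o,[(g+[0,0,.05],toolR(.0,1.12)),(g+[0,0,.1],toolR(.0,1.0)),(g+[0,.02,.13],toolR(.0,.6)),(g+[0,.03,.13],toolR(.0,.0))])
E
```

```text
16.8 [-0.793  1.051  1.693  0.694  1.417 -1.292] [ 0.47   -0.0601  0.036 ] [ 0.6 -0.2  0.2] 0.07682632430025299
[1.127, 0.001, -0.544, 0.0, -0.0, -0.001] tcp [ 0.47  -0.208  0.157]
[2.743, -0.0, -1.059, 0.0, -0.12, -0.001] tcp [ 0.47  -0.198  0.225]
[5.182, -0.002, -0.422, 0.0, -0.52, -0.001] tcp [ 0.47  -0.133  0.301]
[6.944, -0.003, 1.576, -0.0, -1.12, -0.001] tcp [ 0.47 -0.03  0.33]
```

Request:
move_arm:
  commands:
    - [[0.3, 0, -0.15, 0, 0, 0], [1.13, 0, -0.54, 0, 0, 0], [1.95, 0, -0.82, 0, -0.06, 0], [2.74, 0, -1.06, 0, -0.12, 0], [3.6, 0, -0.95, 0, -0.25, 0], [4.4, 0, -0.75, 0, -0.38, 0], [5.18, 0, -0.42, 0, -0.52, 0], [5.8, 0, 0, 0, -0.67, 0], [6.3, 0, 0.5, 0, -0.82, 0], [6.7, 0, 1.1, 0, -0.98, 0], [6.94, 0, 1.58, 0, -1.12, 0], [6.94, 0, 1.58, 0, -1.12, 0]]

```text
time: 18.3
position: [0.4691, -0.028, 0.3307]
tool_rot: [0.706, 0.708, 0.0, -0.001]
ft_force: [0.8, -0.1, -1.0]
grip_width: 0.0872
grip_force: 0.0
```

```bash
python3 - <<'E'
from h import *
from rig import *
o=get_obs();print(o['time'],o['q'].round(3),grasp(o).round(4),o["ft_force"].round(1),o['grip_width'])
c=camera("scene");t=camera("top");a=c["pixels"][130:400,180:480];b=t["pixels"][150:350,150:490]
cv2.imwrite("pics/p3.png",np.hstack([cv2.resize(a,(400,360)),cv2.resize(b,(400,360))]))
for n,cc,(v0,v1,u0,u1) in (("top",t,(240,310,270,400)),("scene",c,(200,350,250,450))):
    W=cloud(cc)[v0:v1,u0:u1];m=(W[...,2]>.06)&(W[...,2]<.085)&(W[...,0]>.4)&(W[...,0]<.55)&(W[...,1]>-.14)&(W[...,1]<.08)
    if m.sum()>20: print(n,m.sum(),rect(m,W),np.median(W[m],0))
E
```

```text
18.3 [-0.298  0.44   1.888  0.002  0.814 -0.303] [ 0.469  -0.0278  0.1667] [ 0.8 -0.1 -1. ] 0.08718435726447359
top 21 ((461.9886474609375, -32.351295471191406), (25.99507713317871, 112.97245788574219), 13.978187561035156) [0.45740937 0.02001492 0.07355645]
scene 822 ((471.5234680175781, -31.144634246826172), (113.42124938964844, 46.98112869262695), 89.60112762451172) [ 0.46971837 -0.02203775  0.07496265]
```

View pics/p3.png

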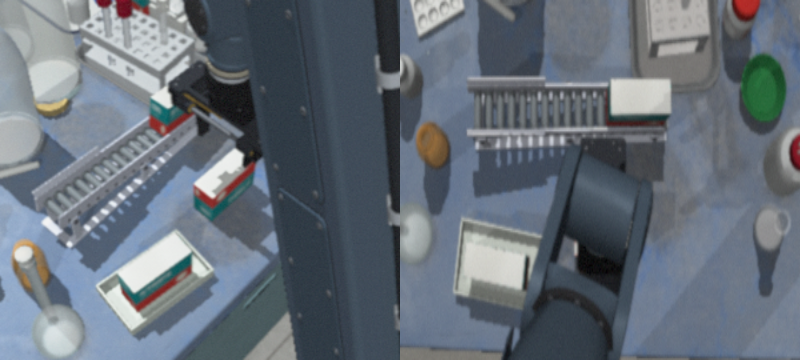

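```bash
python3 - <<'E'
from h import *
from rig import *
import pickle
o=get_obs();g=np.array([.4705,-.032,.055])
go(o,[(g+[0,0,.05],toolR(0)),(g,toolR(0))])
for W in (cloud(pickle.load(open("c0.pkl","rb"))["top"]),cloud(pickle.load(open("c1.pkl","rb"))[1])):
  for y0 in (.1,.13,.16,.19):
    m=(abs(W[...,1]-y0)<.012)&(W[...,2]>.06)&(W[...,2]<.11)&(W[...,0]>.55)&(W[...,0]<.72)
    x=W[m]; print(y0,[(len(s),s[:,0].min().round(4),s[:,0].max().round(4),np.median(s[:,2]).round(3)) for s in (x[x[:,0]<.635],x[x[:,0]>.635]) if len(s)], 'mid pred',.6415-.0474*(y0+.147))
E
```

```text
[-0.052, 0.016, 1.532, -0.0, -0.002, -0.0] tcp [ 0.47  -0.032  0.269]
[-0.055, 0.016, 2.782, -0.0, -0.002, -0.0] tcp [ 0.47  -0.032  0.219]
0.1 [(55, np.float64(0.5937), np.float64(0.6329), np.float64(0.077)), (79, np.float64(0.6357), np.float64(0.6672), np.float64(0.076))] mid pred 0.6297921999999999
0.13 [(93, np.float64(0.5922), np.float64(0.6348), np.float64(0.064)), (103, np.float64(0.6353), np.float64(0.6652), np.float64(0.074))] mid pred 0.6283702
0.16 [(140, np.float64(0.591), np.float64(0.6348), np.float64(0.067)), (126, np.float64(0.6359), np.float64(0.6645), np.float64(0.075))] mid pred 0.6269482
0.19 [(161, np.float64(0.5882), np.float64(0.6347), np.float64(0.07)), (134, np.float64(0.6352), np.float64(0.6627), np.float64(0.073))] mid pred 0.6255261999999999
0.1 [(56, np.float64(0.5935), np.float64(0.6299), np.float64(0.075)), (83, np.float64(0.6353), np.float64(0.6671), np.float64(0.076))] mid pred 0.6297921999999999
0.13 [(87, np.float64(0.5923), np.float64(0.6324), np.float64(0.064)), (103, np.float64(0.6351), np.float64(0.6656), np.float64(0.077))] mid pred 0.6283702
0.16 [(140, np.float64(0.5905), np.float64(0.6349), np.float64(0.067)), (124, np.float64(0.6351), np.float64(0.6644), np.float64(0.074))] mid pred 0.6269482
0.19 [(153, np.float64(0.5876), np.float64(0.6348), np.float64(0.07)), (137, np.float64(0.6351), np.float64(0.663), np.float64(0.075))] mid pred 0.6255261999999999
```

Request:
move_arm:
  commands:
    - [[-0.02, 0.016, 0.6, 0, 0, 0], [-0.05, 0.016, 1.2, 0, 0, 0], [-0.05, 0.016, 1.8, 0, 0, 0], [-0.05, 0.016, 2.3, 0, 0, 0], [-0.05, 0.016, 2.65, 0, 0, 0], [-0.05, 0.016, 2.78, 0, 0, 0], [-0.05, 0.016, 2.78, 0, 0, 0]]

```text
time: 19.27
position: [0.4708, -0.0325, 0.2186]
tool_rot: [0.708, 0.707, 0.0, -0.0]
ft_force: [-0.2, 0.1, -0.0]
grip_width: 0.0869
grip_force: 0.0
```

Request:
move_arm:
  commands:
    - [[0, 0, 0, 0, 0, 0], [0, 0, 0, 0, 0, 0], [0, 0, 0, 0, 0, 0], [0, 0, 0, 0, 0, 0], [0, 0, 0, 0, 0, 0], [0, 0, 0, 0, 0, 0]]
  claw: 1
  squeeze: 25

```text
time: 20.02
position: [0.4706, -0.032, 0.2188]
tool_rot: [0.707, 0.707, -0.0, -0.0]
ft_force: [-0.9, 0.1, 1.4]
grip_width: 0.0447
grip_force: 25.0
```

```bash
python3 - <<'E'
from h import *
from rig import *
o=get_obs();print(o['time'],o['q'].round(3),grasp(o).round(4),o["ft_force"].round(1),o['grip_width'],o['grip_force'])
g=grasp(o);h=g[2];print("h",h)
n=np.array([.0058,-.1218,.9925]);u=np.array([-.0474*.9925,.9989*.9925,.1219])
L=np.array([.6415,-.147,.03])+u*.295+n*(h+.0015)
Rt=toolR(.0474,.122)
print(L)
go(o,[(g+[0,0,.15],toolR(0)),((.53,.06,.24),toolR(.02,.06)),(L+n*.08,Rt),(L,Rt)])
E
```

```text
20.025 [-0.305  0.661  1.956  0.     0.525 -0.305] [ 0.4705 -0.0319  0.0548] [-0.9  0.1  1.4] 0.04468417698523998 24.999164817854762
h 0.05475312832656268
[0.62794814 0.1386138  0.12179173]
[0.002, -0.003, -3.75, -0.0, -0.0, -0.001] tcp [ 0.471 -0.032  0.369]
[2.055, 1.487, -4.624, 0.0, 0.06, -0.021] tcp [0.53  0.05  0.404]
[3.525, 3.966, -3.631, 0.003, 0.122, -0.048] tcp [0.629 0.109 0.364]
[3.769, 3.955, -1.646, 0.003, 0.122, -0.048] tcp [0.629 0.119 0.285]
```

Request:
move_arm:
  commands:
    - [[0, 0, -0.3, 0, 0, 0], [0, 0, -1.0, 0, 0, 0], [0, 0, -2.0, 0, 0, 0], [0, 0, -3.0, 0, 0, 0], [0.3, 0.3, -3.75, 0, 0.01, 0], [0.9, 0.7, -4.2, 0, 0.03, -0.01], [1.5, 1.1, -4.6, 0, 0.05, -0.02], [2.1, 1.7, -4.6, 0, 0.07, -0.025], [2.6, 2.4, -4.4, 0, 0.09, -0.03], [3.1, 3.1, -4.1, 0.002, 0.11, -0.04], [3.4, 3.7, -3.8, 0.003, 0.12, -0.045], [3.525, 3.966, -3.631, 0.003, 0.122, -0.048]]

```text
time: 21.52
position: [0.6298, 0.1094, 0.3633]
tool_rot: [0.688, 0.723, 0.042, -0.045]
ft_force: [-1.0, -0.1, -2.1]
grip_width: 0.0448
grip_force: 25.0
```

Request:
move_arm:
  commands:
    - [[0, 0, 0, 0, 0, 0], [0, 0, 0, 0, 0, 0]]

```text
time: 21.78
position: [0.6286, 0.1085, 0.3642]
tool_rot: [0.689, 0.722, 0.042, -0.045]
ft_force: [1.1, 0.4, -2.6]
grip_width: 0.045
grip_force: 25.0
```

```bash
python3 - <<'E'
from h import *
from rig import *
o=get_obs();print(o['time'],o['q'].round(3),grasp(o).round(4),o["ft_force"].round(1),o['grip_width'],o['grip_force'])
n=np.array([.0058,-.1218,.9925]);L=np.array([.62795,.1386,.1218]);Rt=toolR(.0474,.122)
go(o,[(L,Rt)])
t=camera("top");c=camera("scene");a=c["pixels"][130:340,180:400];b=t["pixels"][150:350,180:400]
cv2.imwrite("pics/p4.png",np.hstack([cv2.resize(a,(400,380)),cv2.resize(b,(400,380))]))
E
```

```text
21.775 [-0.028  0.589  1.443  0.135  1.124 -0.134] [0.6275 0.1284 0.2014] [ 1.1  0.4 -2.6] 0.04497145311138725 24.999079825356603
[0.011, 0.022, 2.007, -0.001, 0.0, -0.0] tcp [0.629 0.119 0.285]
```

View pics/p4.png

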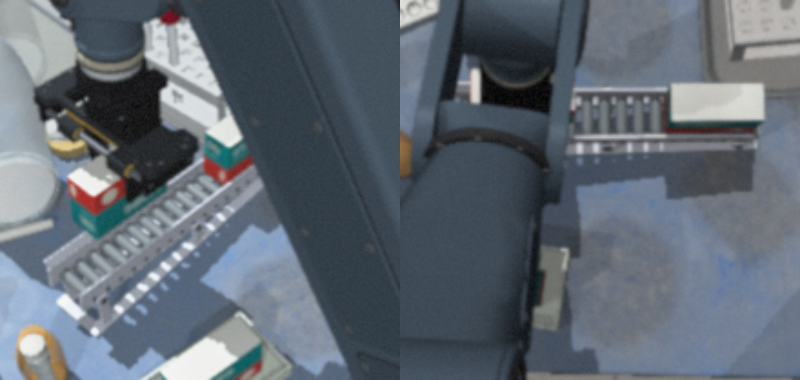

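The fresh carton hangs above the upper end of the lane (left picture, about (115, 200)), aligned with it, and the second carton is at the stop. Lowering it in.

Request:
move_arm:
  commands:
    - [[0, 0.01, 0.4, 0, 0, 0], [0.01, 0.02, 0.9, 0, 0, 0], [0.01, 0.02, 1.3, 0, 0, 0], [0.01, 0.02, 1.6, 0, 0, 0], [0.01, 0.02, 1.8, 0, 0, 0], [0.01, 0.02, 1.9, 0, 0, 0], [0.01, 0.02, 1.95, 0, 0, 0], [0.01, 0.02, 1.98, 0, 0, 0], [0.01, 0.02, 1.98, 0, 0, 0]]

```text
time: 23.0
position: [0.6298, 0.1189, 0.2857]
tool_rot: [0.689, 0.722, 0.042, -0.044]
ft_force: [-0.0, -0.3, -2.2]
grip_width: 0.0449
grip_force: 25.0
```

Request:
move_arm:
  commands:
    - [[0, 0, 0.02, 0, 0, 0], [0, 0, 0.04, 0, 0, 0], [0, 0, 0.04, 0, 0, 0]]

```text
time: 23.38
position: [0.6297, 0.1191, 0.2838]
tool_rot: [0.689, 0.722, 0.042, -0.044]
ft_force: [-1.0, 0.6, -2.8]
grip_width: 0.0449
grip_force: 25.0
```

Request:
move_arm:
  commands:
    - [[0, 0, 0.025, 0, 0, 0], [0, 0, 0.05, 0, 0, 0], [0, 0, 0.05, 0, 0, 0]]

```text
time: 23.75
position: [0.6298, 0.1193, 0.283]
tool_rot: [0.689, 0.722, 0.042, -0.044]
ft_force: [-1.7, -0.4, 5.6]
grip_width: 0.0449
grip_force: 25.0
```

Request:
move_arm:
  commands:
    - [[0, 0, 0, 0, 0, 0], [0, 0, 0, 0, 0, 0], [0, 0, 0, 0, 0, 0], [0, 0, 0, 0, 0, 0], [0, 0, 0, 0, 0, 0], [0, 0, -0.4, 0, 0, 0], [0, 0, -1.2, 0, 0, 0], [0, 0, -2.2, 0, 0, 0], [0, 0, -3.2, 0, 0, 0], [0, 0, -3.8, 0, 0, 0], [0, -1.0, -4.2, 0, 0, 0], [0, -2.5, -4.2, 0, 0, 0]]
  claw: -1

```text
time: 25.25
position: [0.5312, 0.0937, 0.4513]
tool_rot: [0.689, 0.722, 0.044, -0.042]
ft_force: [-0.5, -0.1, 0.2]
grip_width: 0.0868
grip_force: 0.0
```

Request:
move_arm:
  commands:
    - [[0, -1, 0, 0, 0, 0], [0, -1.5, 0, 0, 0, 0], [0, -1.5, 0, 0, 0, 0], [0, -1.5, 0, 0, 0, 0], [0, -1.5, 0, 0, 0, 0], [0, -1.5, 0, 0, 0, 0], [0, -1.5, 0, 0, 0, 0]]

```text
time: 26.12
position: [0.4713, 0.0913, 0.4483]
tool_rot: [0.689, 0.722, 0.042, -0.044]
ft_force: [0.5, 0.7, -0.5]
grip_width: 0.0871
grip_force: 0.0
```

```bash
python3 - <<'E'
from h import *
from rig import *
o=get_obs();print(o['time'],grasp(o).round(4),o["ft_force"].round(1),o['grip_width'])
t=camera("top");c=camera("scene");a=c["pixels"][130:400,160:480];b=t["pixels"][150:350,130:500]
cv2.imwrite("pics/p5.png",np.hstack([cv2.resize(a,(400,380)),cv2.resize(b,(400,380))]))
E
```

```text
26.125 [0.4702 0.1112 0.2855] [ 0.5  0.7 -0.5] 0.08708397898752153
```

View pics/p5.png

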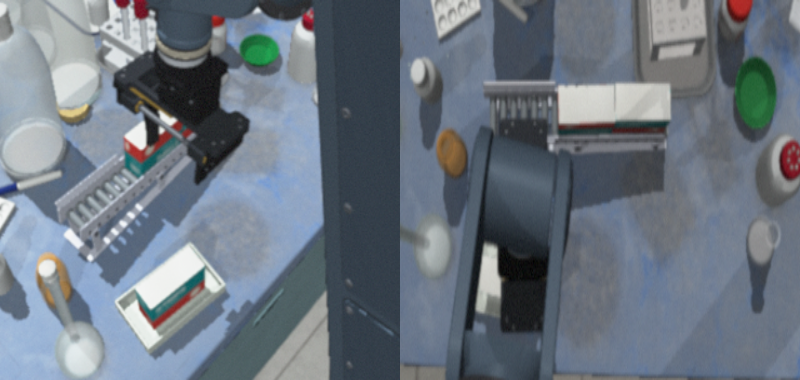

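The two cartons sit end to end against the stop (right picture, columns 557–670), the oldest stands in the tray, and the bottles and flasks have not moved. Handing in.

```bash
python3 -c "
from rig import *
print(hand_in())"
```

```text
the job is handed in; nothing more can be done
None
```

The job is handed in at about 26 s of the 62 s allowed: the oldest carton stands in the tray, the second is against the stop, the new one was laid down, retaken and loaded behind it, and the bottles and flask look undisturbed in the last picture; no verdict was returned.

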